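# Gauge the tall sample vial

### The arm

A 6-joint arm with a two-finger parallel gripper is mounted at the origin on the work surface. World frame = base frame: x ahead of the robot, y to its left, z up, the work surface at z = 0. Lengths are in m, angles in rad, forces in N, time in s.
With the tool pointing down it reaches from about 0.375 to 0.9 m from the base axis. Payload 3.1 kg.
Tool frame: the origin (TCP) lies between the finger pads; the fingertips stand 8 mm ahead of it and the grasp point (between the pads) lies 11 mm behind it; z points along the fingers, y is the line along which they close (so a half turn about z gives the same grasp; the last joint's range is limited). The gripper opens to 87 mm and grips with 3 to 60 N. Pads are 19 mm wide; open, the fingers measure 117 mm over their backs; the gripper's body (75 mm by 190 mm) begins 51 mm behind the grasp point.
Start: joints at [1.131, 0.527, 1.433, -0, 1.181, -0.178], TCP at [0.162, 0.604, 0.207] pointing down, gripper open.
Joint ranges: [-3.08, 3.08], [-0.75, 2.2], [0.22, 2.44], [-1.43, 4.57], [0, 2.65], [-2.85, 2.85]. Speed limits (rad/s): [2.79, 2.79, 3.14, 3.14, 3.14, 3.14].

### API

Orientations are given as a unit quaternion [x, y, z, w].
In Python, from rig import robot gives the robot as it stands.
- The arm moves only by the tool move_arm, never from a script. Its argument "motion" is text: rows parted by semicolons, each of 5 numbers parted by spaces: the opening, from -1 (shut) to 1 (fully open), then the shift along the tool's x, y, z normalised to -1 to 1, where 1 is 0.2 m, then the turn about the tool's z normalised to -1 to 1, where 1 is pi rad. A call has 1 to 12 rows; each row is the pose to reach, as a shift and turn from the pose commanded when the call began, along the tool's axes at that moment, turning the shorter way round; what a row does not reach only later rows make up. A row lasts 1/12 s, in which the tool goes at most 41.7 mm and 7.16 degrees, less where a joint would pass 70% of its speed; a pose out of reach is approached as far as the arm can. A call with a number of a shift or a turn outside -1 to 1 is refused whole. A call with a gripper value outside its range is refused whole. The fingers move at their own pace and stop on an object; "newtons" is the grip in N (left out, the last holds). Time passes only in rows, so rows that repeat a pose let the fingers close. It gives the time, the measured TCP pose, the force, the opening and the grip force at its end, in the units of the state.
- robot.get_obs(): the state, without advancing time (a new reading comes with each control period).
- robot.camera(name): name is "scene" or "top" or "wrist"; returns (picture, depth): 384x512x3 uint8, red, green, blue; 384x512 float32, m along the optical axis (not along the pixel's ray), 0 where there is no reading.
- robot.camera_model(name): a dict with "mtx" (3x3 intrinsics, pixels), "position" and "attitude" of the camera in the world. Camera axes: x right, y down, z forward; pixel columns grow to the right and rows downward; lengths in m; the calibration is good to about 2 mm. A picture is of the moment at which its call begins: read the wrist's pose just before it. camera_model takes no time and is no camera call; for the wrist camera it gives the pose at the moment of the call.
- robot.hand_in(): hands the job in; it is judged then, once.
The state is a dict: "time": time; "q": joint angles; "joint_velocities": joint speeds; "joint_torque": joint torques, N m; "position": TCP position; "tool_rot": TCP orientation; "ft_force": force on the tool from outside, world axes, zero at the start; "moment": the same for the moment, N m; "grip_width": finger opening in m; "grip_force": force on a finger pad.
Only numpy, scipy, OpenCV 4.12 (cv2) and the standard library are available. Lean on these libraries where they do the work, as an engineer would, in place of code of your own. Each camera call takes 0.05 s, during which the arm holds its last target. There are 200 camera calls.

### The job

Check the height of the tall vial: take it out of the leaning rack and stand it upright on the dark measuring plate with room all round, let go, then lift the bridge gauge over it and lower it until both gauge legs stand flat on the plate and its sprung foot rests on the middle of the vial's cap. Set both down gently rather than dropping them, leave the gauge standing there, and do not disturb the two short vials or the two steel posts.

Things in the scene. Friction and masses are not known exactly. Their poses are not given: they have to be found in the camera images.
- tall_vial: The vial to measure: an amber glass vial with a white cap, a plain 24 mm diameter cylinder (cap as wide as the glass), 60 mm tall with cap; the other two are 46 mm. Origin: centre of its underside; z runs along its axis to the cap. It starts in one of the rack's three holes, 22 mm deep, so 38 mm stick out.
- short_vial_a: Bystander: like the tall vial but 46 mm tall, in another hole of the rack (24 mm sticks out). Origin: centre of its underside, z along its axis.
- short_vial_b: Bystander: same as short_vial_a, in the remaining hole.
- rack: Fixed white vial rack, base 85 (x) by 190 (y) mm. Its block leans 35 degrees so that the caps lean towards the rack's -x side (the robot, at yaw 0). Three 25.5 mm holes in a row along y, 58 mm apart, the middle one at y = 0; hole floors 27 mm above the table, mouths about 45 mm. Origin: centre of the base's underside, z up. Vials come out along their own leaning axis.
- plate: Fixed dark granite measuring plate, 160 (x) by 170 (y) by 12 mm thick. Origin: centre of its underside; its top is at z = 12 mm.
- gauge: Loose bridge-shaped height gauge, 0.35 kg. Legs at y = +-39 mm end in shoes 50 (x) by 14 (y) mm, 64 mm free between; cross-beam 92 (y) by 28 (x) mm, 82 to 104 mm high; black grip block on top, 34 (x) by 22 (y) mm, 104 to 146 mm high. Grip the block across its 22 mm (fingers closing along the gauge's y). Origin: midway between the legs at the level of the shoes' undersides; z up.
- gauge_foot (a joint): Travel of the gauge's sprung foot in m: 0 hanging free (its underside then 48 mm above the undersides of the shoes), growing as the foot is pushed up, at most 0.024; a light spring (about 1 N) pushes it down. With the gauge standing over the 60 mm vial it reads about 0.012.
- gauge_tip (a point): Centre of the underside of the gauge's foot, an 18 mm steel disc on a thin stem midway between the legs.
- post_a: Bystander: loose steel post standing upright, 25 mm diameter, 50 mm tall. Origin: centre of its underside.
- post_b: Bystander: same as post_a.

How it is judged:
By the outcome, as a careful person would: the job done as asked, in the order asked, and still so for the second after the job is handed in, with the robot touching nothing.
It also fails if it takes over 64 s, if anything falls off the work surface, if the arm or the gripper's body presses on something with over 40 N, if the wrist force passes 120 N, or if a joint passes its speed limit or range.

## Working session

There is one attempt and no reset: what is moved stays moved. The work goes in short steps, Python scripts to look and compute and a tool call to move; the robot and the scene stay as the last step left them, time stands still between calls to the robot, and variables do not carry over. Pictures are saved under pics/ and viewed, at most 10 in all, crops included, and the job is handed in when it is done.

Besides the shell and the picture viewer there is one more tool, called after "Call:" by a JSON object that holds its "name" and its "arguments". move_arm: Moves the arm, as the interface text tells. Its arguments: {"type":"object","properties":{"motion":{"type":"string"},"newtons":{"type":"number"}},"required":["motion"]}

```bash
mkdir -p pics; ls; python3 - <<'E'
from rig import robot
import cv2,numpy as np
o=robot.get_obs();print({k:np.round(v,3).tolist() for k,v in o.items()})
for n in("top","scene"):
    p,d=robot.camera(n);m=robot.camera_model(n);print(n,m)
    cv2.imwrite(f"pics/{n}0.png",p[:,:,::-1]);np.savez(f"{n}0.npz",p=p,d=d,**m)
E
```

```text
pics
{'time': 0.0, 'q': [1.131, 0.528, 1.434, -0.0, 1.181, -0.179], 'joint_velocities': [-0.002, 0.0, 0.001, 0.0, 0.0, 0.003], 'joint_torque': [-0.002, -44.005, -17.659, 0.063, 0.058, -0.0], 'position': [0.161, 0.603, 0.206], 'tool_rot': [0.131, 0.991, -0.001, -0.0], 'ft_force': [0.077, -0.569, -0.328], 'moment': [0.021, 0.001, 0.046], 'grip_force': 0.0, 'grip_width': 0.087}
top {'mtx': array([[386.40429612,   0.        , 254.38517568],
       [  0.        , 386.40429612, 192.05905356],
       [  0.        ,   0.        ,   1.        ]]), 'position': array([0.44249145, 0.01195026, 0.94612373]), 'attitude': array([ 0.71325515, -0.69578817,  0.06557863, -0.05334194])}
scene {'mtx': array([[436.05916705,   0.        , 255.52887265],
       [  0.        , 436.05916705, 189.33947477],
       [  0.        ,   0.        ,   1.        ]]), 'position': array([1.0280859 , 0.60605343, 0.75757145]), 'attitude': array([ 0.26405617,  0.87782009, -0.37982751, -0.12424693])}
```

View pics/top0.png

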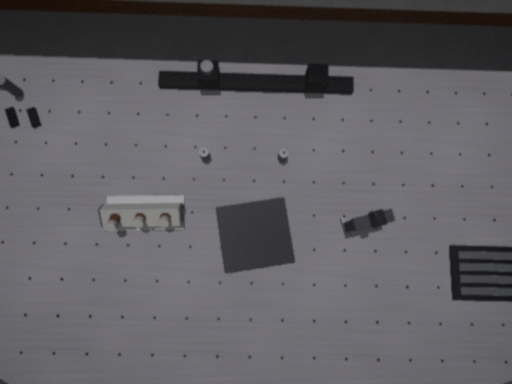

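View pics/scene0.png

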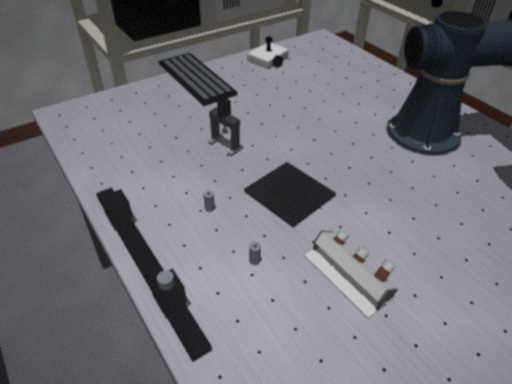

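The top view shows the rack at (145,213), with the tall vial in its left hole at (115,218). The plate is at (255,235), the gauge at (368,221), and the posts at (204,153) and (284,154). The scene view agrees, with the tall vial at (385,270).

```bash
cat > h.py <<'E'
import numpy as np,cv2
from scipy.spatial.transform import Rotation as R
def cloud(d,m):
    K=m['mtx'];v,u=np.indices(d.shape)
    c=np.stack([(u-K[0,2])/K[0,0]*d,(v-K[1,2])/K[1,1]*d,d],-1)
    return c@R.from_quat(m['attitude']).as_matrix().T+m['position']
E
python3 - <<'E'
from h import *
np.set_printoptions(precision=4,suppress=True)
for n in("top","scene"):
    f=np.load(n+"0.npz");p,d=f['p'],f['d'];X=cloud(d,f);ok=d>0
    z=X[...,2]
    print(n,'table z',np.median(z[ok&(abs(z)<.01)]))
    g=p.max(-1).astype(int)
    reg=ok&(abs(z-.012)<.006)&(g<80)&(abs(X[...,1]-0)<.16)&(X[...,0]>.2)&(X[...,0]<.55)
    nl,lab,st,ce=cv2.connectedComponentsWithStats(reg.astype(np.uint8))
    k=1+st[1:,4].argmax();P=X[lab==k]
    r=cv2.minAreaRect((P[:,:2]*1000).astype(np.float32));print('plate',r,np.median(P[:,2]))
    hi=ok&(z>.025)&(z<.2)&(X[...,0]>.2)&(X[...,0]<.8)&(abs(X[...,1])<.5)
    nl,lab,st,ce=cv2.connectedComponentsWithStats(hi.astype(np.uint8))
    for k in range(1,nl):
        if st[k,4]>25:
            P=X[lab==k];print(st[k],P.mean(0),'zmax',P[:,2].max(),'minrect',cv2.minAreaRect((P[:,:2]*1000).astype(np.float32)))
            T=P[P[:,2]>P[:,2].max()-.012];print('   top',len(T),T.mean(0),cv2.minAreaRect((T[:,:2]*1000).astype(np.float32)))
E
```

```text
top table z -0.00046162060998600207
plate ((491.2314758300781, -6.552398681640625), (144.41363525390625, 169.21380615234375), 10.30592155456543) 0.011574405036071655
[199 147  11  13 108] [0.6872 0.1212 0.0457] zmax 0.053263981001173466 minrect ((688.640625, 121.867431640625), (23.292325973510742, 23.88707733154297), 50.96363830566406)
   top 86 [0.6886 0.1218 0.049 ] ((688.7804565429688, 121.5938720703125), (23.252731323242188, 22.3458251953125), 44.03751754760742)
[278 148  11  13 104] [ 0.69   -0.0688  0.0459] zmax 0.05301950784416676 minrect ((692.505615234375, -69.01537322998047), (24.269168853759766, 22.726301193237305), 0.7052949666976929)
   top 84 [ 0.6914 -0.0696  0.0493] ((692.54248046875, -69.45370483398438), (24.206090927124023, 21.84878158569336), 0.7052949666976929)
[  98  203   85   30 1979] [0.5335 0.2612 0.0494] zmax 0.08319880710418237 minrect ((529.2720336914062, 263.0174255371094), (69.06794738769531, 191.05772399902344), 2.340261936187744)
   top 81 [0.5071 0.3167 0.0755] ((518.8196411132812, 266.1126403808594), (23.02834129333496, 133.242919921875), 12.43646430
[... 1072 characters left out ...]
7812), (25.194578170776367, 23.14443588256836), 76.22570037841797)
[ 314  229   84   77 2391] [0.5419 0.2752 0.0482] zmax 0.08045819056776282 minrect ((531.0350341796875, 264.5243225097656), (69.09039306640625, 189.68768310546875), 2.3980600833892822)
   top 109 [0.5118 0.3155 0.0737] ((512.97265625, 267.67608642578125), (22.903011322021484, 130.92030334472656), 4.502371311187744)
[249 242  12  16 165] [0.6935 0.1269 0.0427] zmax 0.052738932729265664 minrect ((691.5150756835938, 124.20457458496094), (24.114320755004883, 23.82792854309082), 9.90374755859375)
   top 110 [0.6921 0.125  0.0475] ((690.639404296875, 123.17684936523438), (24.053024291992188, 23.539823532104492), 32.800880432128906)
```

```bash
cat >> h.py <<'E'
from rig import robot
def go(pos,yaw=None):
    "print normalised shift/turn from measured pose to pos, tool y heading yaw(deg, mod 180)"
    o=robot.get_obs();M=R.from_quat(o['tool_rot']).as_matrix()
    s=M.T@(np.array(pos)-o['position'])/.2
    h=np.degrees(np.arctan2(M[1,1],M[0,1]));t=0 if yaw is None else -((yaw-h+90)%180-90)/180
    print('pos',np.round(o['position'],4),'heading',round(h,2),'tilt',np.round(M[:,2],4),'-> shift',np.round(s,4),'turn',round(t,4))
E
python3 - <<'E'
from h import *
go([.47,.31,.26],92.4)
f=np.load("top0.npz");p,d=f['p'],f['d'];X=cloud(d,f)
reg=(abs(X[...,2]-.012)<.006)&(p.max(-1)<80)&(abs(X[...,1])<.16)&(X[...,0]>.2)&(X[...,0]<.63)
nl,lab,st,ce=cv2.connectedComponentsWithStats(reg.astype(np.uint8))
print(cv2.minAreaRect((X[lab==1+st[1:,4].argmax()][:,:2]*1000).astype(np.float32)))
print(robot.camera_model('wrist'))
E
```

```text
pos [0.1614 0.6031 0.2061] heading 75.0 tilt [-8.0e-04 -1.7e-03 -1.0e+00] -> shift [-1.8694 -1.0167 -0.2683] turn -0.0967
((498.4169921875, -5.2458038330078125), (159.0203094482422, 169.21380615234375), 10.30592155456543)
{'mtx': array([[335.90759528,   0.        , 254.57359918],
       [  0.        , 335.90759528, 186.45657712],
       [  0.        ,   0.        ,   1.        ]]), 'position': array([0.08610838, 0.62339895, 0.38415673]), 'attitude': array([0.78509376, 0.60269545, 0.08606435, 0.11392502])}
```

Call:
{"name": "move_arm", "arguments": {"motion": "-0.1 -0.2 -0.1 -0.05 -0.03;-0.1 -0.4 -0.2 -0.1 -0.06;-0.1 -0.6 -0.3 -0.15 -0.097;-0.1 -0.8 -0.4 -0.2 -0.097;-0.1 -0.95 -0.5 -0.27 -0.097;-0.1 -0.95 -0.5 -0.27 -0.097"}}

```text
time: 0.6
position: [0.3231, 0.455, 0.2622]
tool_rot: [-0.02, 1.0, -0.0, 0.001]
ft_force: [-0.0, 0.5, -0.1]
grip_width: 0.055
grip_force: 0.0
```

```bash
python3 -c "
from h import *
go([.43,.31,.26],92.4)"
```

```text
pos [0.3231 0.455  0.2622] heading 92.25 tilt [ 2.9e-03 -6.0e-04 -1.0e+00] -> shift [-0.5053 -0.7454  0.013 ] turn -0.0008
```

Call:
{"name": "move_arm", "arguments": {"motion": "-0.1 -0.13 -0.19 0.01 0;-0.1 -0.26 -0.38 0.01 0;-0.1 -0.39 -0.57 0.01 0;-0.1 -0.5 -0.74 0.01 0;-0.1 -0.5 -0.74 0.01 0;-0.1 -0.5 -0.74 0.01 0"}}

```text
time: 1.1
position: [0.4274, 0.3121, 0.2586]
tool_rot: [-0.019, 1.0, -0.0, -0.0]
ft_force: [-0.7, 0.7, 0.7]
grip_width: 0.039
grip_force: 0.0
```

```bash
python3 - <<'E'
from h import *
m=robot.camera_model('wrist');p,d=robot.camera('wrist');np.savez('w1.npz',p=p,d=d,**m)
cv2.imwrite('pics/w1.png',p[:,:,::-1]);go([.43,.31,.26],92.4)
E
```

```text
pos [0.426  0.3136 0.2586] heading 92.27 tilt [-1.2e-03  4.0e-04 -1.0e+00] -> shift [-0.0194 -0.0189 -0.0072] turn -0.0007
```

View pics/w1.png

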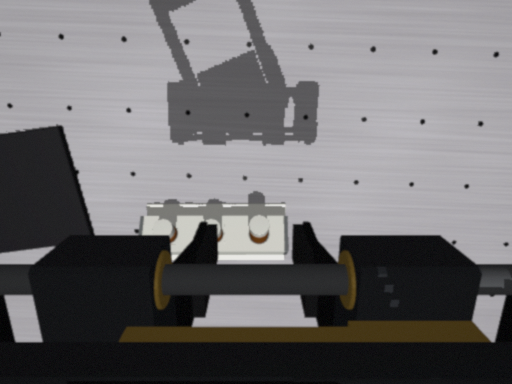

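The wrist view, with up as −x, shows the tall vial's cap at (259,225) between the fingers at about (205,255) and (310,255). The short caps are at (212,228) and (166,228).

```bash
cat >> h.py <<'E'
def frame(yaw,lean=35):
    s,c=np.sin(np.radians(lean)),np.cos(np.radians(lean))
    return R.from_euler('z',yaw,degrees=True).as_matrix()@np.array([[c,0,-s],[0,1,0],[s,0,c]])  # columns v,e,u
E
python3 - <<'E'
from h import *
np.set_printoptions(precision=2,suppress=True)
F=frame(2.4)
for n in('w1','top0','scene0'):
    f=np.load(n+'.npz');X=cloud(f['d'],f)
    s=(f['d']>0)&(abs(X[...,0]-.53)<.07)&(abs(X[...,1]-.263)<.12)&(X[...,2]>.03)&(X[...,2]<.1)
    L=(X[s]@F)*1000  # v,e,u coords mm
    hst,ed=np.histogram(L[:,2],bins=np.arange(L[:,2].min(),L[:,2].max()+1,1.))
    k=np.argmax(np.where(ed[:-1]>-400,hst,0));face=np.median(L[abs(L[:,2]-ed[k]-.5)<1.5,2])
    print(n,'face u',face,hst.max(),'max u',L[:,2].max())
    fl=L[abs(L[:,2]-face)<1.5];print(' face rect',fl[:,:2].min(0),fl[:,:2].max(0),'plane fit',np.linalg.lstsq(np.c_[fl[:,:2],np.ones(len(fl))],fl[:,2],rcond=None)[0])
    img=np.zeros(s.shape,np.uint8);img[s]=(L[:,2]-face>10)*255
    nl,lab,st,ce=cv2.connectedComponentsWithStats(img)
    for k in range(1,nl):
        if st[k,4]<10:continue
        P=(X[lab==k]@F)*1000;t=np.percentile(P[:,2],95);T=P[P[:,2]>t-3]
        (c,r)=cv2.minEnclosingCircle(T[:,:2].astype(np.float32))
        print(' vial',st[k,4],ce[k],'top h',t-face,'c',c,'r',r,'mean',T[:,:2].mean(0),'e-range',P[:,1].min(),P[:,1].max(), 'world top', F@np.array([*c,t]))
E
```

```text
w1 face u -272.20792008098744 1396 max u -231.7792773103251
 face rect [444.38 145.28] [490.02 335.08] plane fit [   0.     -0.   -272.06]
 vial 413 [258.59 227.08] top h 39.67900493266316 c (464.4908752441406, 298.3521728515625) r 11.752336502075195 mean [464.73 298.14] e-range 286.3893562673153 309.6224145136137 world top [500.92 319.61  75.94]
 vial 301 [163.51 227.74] top h 25.580551061387155 c (465.52105712890625, 182.40380859375) r 11.803409576416016 mean [464.55 182.65] e-range 170.91691489245514 194.2432573482202 world top [514.7  204.14  64.99]
 vial 100 [215.25 225.36] top h 25.574510700605032 c (463.6617431640625, 242.06881713867188) r 10.842719078063965 mean [460.37 244.79] e-range 234.51304076212705 251.99158647930687 world top [510.68 263.69  63.92]
top0 face u -272.7668004467444 337 max u -231.21405162257074
 face rect [442.7  145.24] [491.01 335.11] plane fit [  -0.     -0.   -272.15]
 vial 154 [111.78 224.48] top h 40.18346060889135 c (464.5371398925781, 298.43182373046875) r 12.508979797363281 mean [464.53 298.05] e-range 286.4859507673501 309.4028846023981 world to
[... 527 characters left out ...]
443.41 147.31] [493.24 336.57] plane fit [  -0.     -0.   -271.15]
 vial 97 [342.55 234.66] top h 25.030974391583868 c (467.3739929199219, 183.82861328125) r 12.347185134887695 mean [468.62 185.44] e-range 172.97836080936693 196.1565303826138 world top [517.34 205.67  64.35]
 vial 109 [362.5 252. ] top h 24.981354901376108 c (466.32733154296875, 241.39157104492188) r 12.766125679016113 mean [468.46 242.61] e-range 230.24935875542167 254.2532819224922 world top [514.1  263.15  63.71]
 vial 203 [386.11 268.06] top h 38.81006779499222 c (465.0420837402344, 299.00531005859375) r 12.483931541442871 mean [467.37 300.29] e-range 288.30283351513646 311.37650999480894 world top [502.71 320.34  74.3 ]
```

```bash
python3 - <<'E'
from h import *
F=frame(2.4)
g=F@np.array([464.7,298.3,-271.8+16])/1000;print(g)
go(g+[0,0,.05],92.4);go(g,92.4)
E
```

```text
[0.5144267  0.32012276 0.05700188]
pos [0.426  0.3136 0.2586] heading 92.27 tilt [-1.2e-03  4.0e-04 -1.0e+00] -> shift [-0.4441  0.0146  0.7573] turn -0.0007
pos [0.426  0.3136 0.2586] heading 92.27 tilt [-1.2e-03  4.0e-04 -1.0e+00] -> shift [-0.4444  0.0145  1.0073] turn -0.0007
```

Call:
{"name": "move_arm", "arguments": {"motion": "-0.1 -0.15 0.01 0.1 0;-0.1 -0.3 0.015 0.25 0;-0.1 -0.445 0.015 0.4 0;-0.1 -0.445 0.015 0.55 0;-0.1 -0.445 0.015 0.68 0;-0.1 -0.445 0.015 0.757 0;-0.1 -0.445 0.015 0.757 0;-0.1 -0.445 0.015 0.757 0"}}

```text
time: 1.82
position: [0.5127, 0.3226, 0.1066]
tool_rot: [-0.022, 1.0, -0.0, -0.001]
ft_force: [0.7, -0.2, 0.3]
grip_width: 0.0395
grip_force: 0.0
```

```bash
python3 - <<'E'
from h import *
go([.5144,.3201,.057],92.4)
p,d=robot.camera('wrist');cv2.imwrite('pics/w2.png',p[:,:,::-1]);go([.5144,.3201,.057],92.4)
E
```

```text
pos [0.5127 0.3226 0.1066] heading 92.57 tilt [-2.8e-03 -5.0e-04 -1.0e+00] -> shift [-0.0088 -0.0127  0.2479] turn 0.001
pos [0.514  0.3227 0.108 ] heading 92.56 tilt [ 3.e-04  6.e-04 -1.e+00] -> shift [-0.0016 -0.0134  0.2548] turn 0.0009
```

View pics/w2.png

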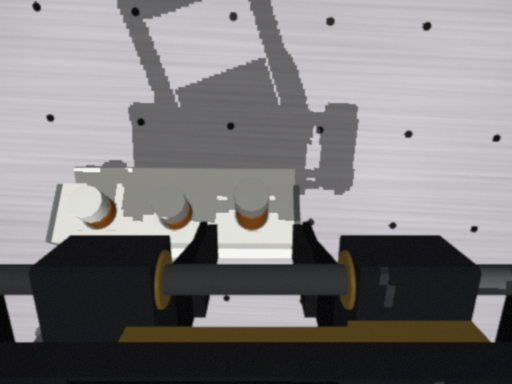

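The tall vial at (252,205) sits between the fingertips at about (212,230) and (298,230), slightly left of centre, which matches the 2.6 mm y error. I'm correcting that on the way down.

Call:
{"name": "move_arm", "arguments": {"motion": "-0.1 -0.003 -0.013 0.05 0;-0.1 -0.003 -0.013 0.1 0;-0.1 -0.003 -0.013 0.15 0;-0.1 -0.003 -0.013 0.2 0;-0.1 -0.003 -0.013 0.235 0;-0.1 -0.003 -0.013 0.252 0;-0.1 -0.003 -0.013 0.252 0;-0.1 -0.003 -0.013 0.252 0"}}

```text
time: 2.53
position: [0.5151, 0.3185, 0.0569]
tool_rot: [-0.021, 1.0, -0.0, -0.0]
ft_force: [-0.1, 0.5, 0.0]
grip_width: 0.0388
grip_force: 0.0
```

```bash
python3 -c "
from h import *
go([.5144,.3201,.057],92.4)"
```

```text
pos [0.5151 0.3185 0.0569] heading 92.45 tilt [-4.e-04 -1.e-04 -1.e+00] -> shift [ 0.0034  0.008  -0.0007] turn 0.0003
```

Call:
{"name": "move_arm", "arguments": {"motion": "-0.1 0.003 0.005 0 0;-0.3 0.003 0.005 0 0;-0.6 0.003 0.005 0 0;-0.8 0.003 0.005 0 0;-0.8 0.003 0.005 0 0;-0.8 0.003 0.005 0 0;-0.8 0.003 0.005 0 0;-0.8 0.003 0.005 0 0", "newtons": 12}}

```text
time: 3.2
position: [0.5147, 0.3197, 0.0574]
tool_rot: [-0.021, 1.0, 0.0, 0.0]
ft_force: [-0.6, 0.1, 1.4]
grip_width: 0.0207
grip_force: 11.9
```

```bash
python3 - <<'E'
from h import *
p,d=robot.camera('wrist');m=robot.camera_model('wrist');np.savez('w3.npz',p=p,d=d,**m)
cv2.imwrite('pics/w3.png',cv2.resize(p[120:340,100:420,::-1],None,fx=2.4,fy=2.4));o=robot.get_obs();print(o['grip_width'],o['grip_force'],o['position'],o['ft_force'],o['moment'])
E
```

```text
0.021224666677273366 11.947272419929504 [0.51462797 0.31970766 0.05739783] [-0.72160114 -0.3410476   2.10974544] [ 0.02833648  0.01548156 -0.03535781]
```

View pics/w3.png

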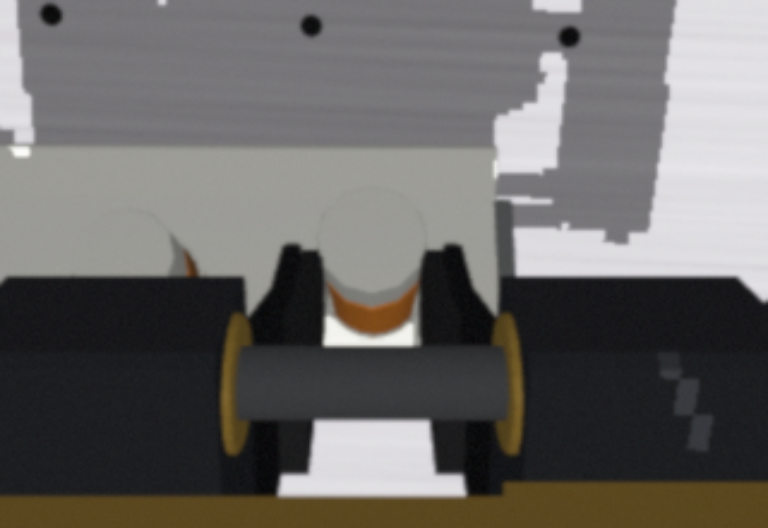

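The fingers at (305,300) and (440,300) hold the vial, whose cap is at (372,240). I need to check how the pads' x extent compares with the vial axis.

```bash
python3 - <<'E'
from h import *
np.set_printoptions(precision=1,suppress=True)
f=np.load('w3.npz');X=cloud(f['d'],f)*1000;p=f['p']
# crop px->full: col=100+c/2.4,row=120+r/2.4
for c in(285,300,312,372,430,440,455):
    u=int(100+c/2.4);print('col',c,[ (int((v-120)*2.4),np.round(X[v,u]).tolist()) for v in range(196,262,6)])
E
```

```text
col 285 [(182, [513.0, 293.0, 6.0]), (196, [508.0, 296.0, 32.0]), (211, [511.0, 296.0, 34.0]), (225, [514.0, 296.0, 36.0]), (240, [517.0, 297.0, 39.0]), (254, [504.0, 301.0, 80.0]), (268, [504.0, 302.0, 87.0]), (283, [503.0, 302.0, 95.0]), (297, [504.0, 303.0, 100.0]), (312, [506.0, 303.0, 102.0]), (326, [505.0, 304.0, 109.0])]
col 300 [(182, [512.0, 298.0, 5.0]), (196, [508.0, 300.0, 32.0]), (211, [511.0, 301.0, 34.0]), (225, [514.0, 301.0, 36.0]), (240, [518.0, 301.0, 38.0]), (254, [505.0, 304.0, 77.0]), (268, [506.0, 305.0, 83.0]), (283, [505.0, 305.0, 90.0]), (297, [505.0, 306.0, 98.0]), (312, [505.0, 306.0, 103.0]), (326, [505.0, 307.0, 108.0])]
col 312 [(182, [512.0, 302.0, 6.0]), (196, [508.0, 304.0, 32.0]), (211, [511.0, 304.0, 34.0]), (225, [514.0, 304.0, 37.0]), (240, [517.0, 304.0, 39.0]), (254, [505.0, 307.0, 76.0]), (268, [505.0, 307.0, 83.0]), (283, [505.0, 308.0, 90.0]), (297, [505.0, 308.0, 97.0]), (312, [507.0, 308.0, 99.0]), (326, [510.0, 308.0, 99.0])]
col 372 [(182, [511.0, 320.0, 6.0]), (196, [494.0, 319.0, 69.0]), (211, [496.0, 319.0, 72.0]), (225, [499.0, 319.0
[... 495 characters left out ...]
330.0, 99.0]), (326, [509.0, 330.0, 100.0])]
col 440 [(182, [511.0, 340.0, 6.0]), (196, [515.0, 340.0, 6.0]), (211, [509.0, 337.0, 34.0]), (225, [513.0, 338.0, 35.0]), (240, [516.0, 337.0, 39.0]), (254, [504.0, 334.0, 76.0]), (268, [504.0, 333.0, 83.0]), (283, [504.0, 333.0, 90.0]), (297, [504.0, 332.0, 96.0]), (312, [504.0, 332.0, 103.0]), (326, [505.0, 331.0, 107.0])]
col 455 [(182, [511.0, 344.0, 5.0]), (196, [515.0, 344.0, 6.0]), (211, [510.0, 341.0, 33.0]), (225, [513.0, 341.0, 36.0]), (240, [515.0, 341.0, 39.0]), (254, [502.0, 336.0, 80.0]), (268, [502.0, 336.0, 88.0]), (283, [502.0, 335.0, 94.0]), (297, [503.0, 335.0, 98.0]), (312, [504.0, 334.0, 102.0]), (326, [504.0, 334.0, 108.0])]
```

Call:
{"name": "move_arm", "arguments": {"motion": "-0.8 0.01 0 -0.014 0;-0.8 0.02 0 -0.028 0;-0.8 0.03 0 -0.042 0;-0.8 0.04 0 -0.056 0;-0.8 0.049 0 -0.07 0;-0.8 0.049 0 -0.07 0;-0.8 0.049 0 -0.07 0"}}

```text
time: 3.83
position: [0.5046, 0.3192, 0.0715]
tool_rot: [-0.022, 1.0, 0.0, 0.0]
ft_force: [-0.3, -0.7, 0.5]
grip_width: 0.0209
grip_force: 11.9
```

```bash
cat >> h.py <<'E'
def vial(n,lo=.02):
    "wrist picture; vial top plane from points between the fingers"
    m=robot.camera_model('wrist');p,d=robot.camera('wrist');np.savez(n+'.npz',p=p,d=d,**m)
    o=robot.get_obs();M=R.from_quat(o['tool_rot']).as_matrix();X=cloud(d,m);L=(X-o['position'])@M
    s=(d>0)&(abs(L[...,1])<.009)&(abs(L[...,0])<.045)&(L[...,2]>-.045)&(L[...,2]<lo)&(p.min(-1)>50)&(p.max(-1).astype(int)-p.min(-1)<30)
    P=L[s]*1000;print('tool-frame pts',len(P),'w',o['grip_width'],'f',o['grip_force'],'ft',np.round(o['ft_force'],1),o['position'])
    xs=np.arange(np.floor(P[:,0].min()/3)*3,P[:,0].max(),3)
    for x in xs: 
        q=P[(P[:,0]>=x)&(P[:,0]<x+3)]
        if len(q):print((round(x+1.5,1),round(float(np.median(q[:,2])),1),len(q)),end=' ')
    print()
E
python3 -c "
from h import *
vial('w4')"
```

```text
tool-frame pts 1576 w 0.02088816847270003 f 11.881486773490906 ft [ 0.6 -1.2 -0.4] [0.50470958 0.31917838 0.07132376]
(np.float64(-31.5), 19.1, 61) (np.float64(-28.5), 19.7, 2) (np.float64(-4.5), -14.4, 4) (np.float64(-1.5), -15.8, 48) (np.float64(1.5), -19.6, 60) (np.float64(4.5), -23.1, 129) (np.float64(7.5), -21.8, 247) (np.float64(10.5), -19.7, 251) (np.float64(13.5), -17.4, 241) (np.float64(16.5), -15.2, 248) (np.float64(19.5), -13.1, 221) (np.float64(22.5), -11.3, 64)
```

Call:
{"name": "move_arm", "arguments": {"motion": "-0.8 -0.01 0 -0.012 0;-0.8 -0.02 0 -0.0235 0;-0.8 -0.03 0 -0.0325 0;-0.8 -0.04 0 -0.041 0;-0.8 -0.051 0 -0.048 0;-0.8 -0.0615 0 -0.055 0;-0.8 -0.075 0 -0.061 0;-0.8 -0.0865 0 -0.0665 0;-0.8 -0.094 0 -0.0665 0;-0.8 -0.1 0 -0.0665 0;-0.8 -0.1 0 -0.0665 0"}}

```text
time: 4.8
position: [0.525, 0.32, 0.0844]
tool_rot: [-0.021, 1.0, 0.0, 0.0]
ft_force: [-0.4, 0.4, 0.6]
grip_width: 0.0204
grip_force: 11.6
```

```bash
python3 -c "
from h import *
vial('w5')"
```

```text
tool-frame pts 1491 w 0.020299027304954514 f 11.564835011959076 ft [-0.6  0.8 -0.5] [0.52473049 0.3200089  0.08438477]
(np.float64(1.5), -21.1, 19) (np.float64(4.5), -21.5, 147) (np.float64(7.5), -20.8, 210) (np.float64(10.5), -20.0, 213) (np.float64(13.5), -19.2, 210) (np.float64(16.5), -18.5, 226) (np.float64(19.5), -17.7, 231) (np.float64(22.5), -16.9, 209) (np.float64(25.5), -16.3, 26)
```

The cap slope shows the lean is now about 15°, but the vial has slid roughly 9 mm off the pad centre. That lean is below the tipping angle, so pressing it lightly on the plate will right it. I'll lift slowly and carry it over.

Call:
{"name": "move_arm", "arguments": {"motion": "-0.8 -0.1 0 -0.02 0;-0.8 0 0 -0.04 0;-0.8 0 0 -0.08 0;-0.8 0 0 -0.13 0;-0.8 0 0 -0.18 0;-0.8 0 0 -0.23 0;-0.8 0 0 -0.28 0;-0.8 0 0 -0.33 0;-0.8 0 0 -0.37 0;-0.8 0 0 -0.4 0;-0.8 0 0 -0.4 0"}}

```text
time: 5.77
position: [0.5257, 0.3204, 0.1662]
tool_rot: [-0.021, 1.0, 0.001, 0.001]
ft_force: [0.2, 0.0, 0.3]
grip_width: 0.0085
grip_force: 0.0
```

```bash
python3 -c "
from h import *
vial('w6');go([.487,-.005,.165],92.4)"
```

```text
tool-frame pts 99 w 0.008933042088205218 f 0.0 ft [ 0.7 -0.2 -0.8] [0.52517055 0.32018625 0.165326  ]
(np.float64(-7.5), -24.5, 12) (np.float64(-4.5), -23.8, 13) (np.float64(-1.5), -22.9, 11) (np.float64(1.5), -22.7, 14) (np.float64(4.5), -21.2, 13) (np.float64(7.5), -20.4, 11) (np.float64(10.5), -17.0, 25) 
pos [0.5252 0.3202 0.1653] heading 92.46 tilt [ 1.6e-03  6.0e-04 -1.0e+00] -> shift [ 2.6050e-01 -1.6162e+00  3.0000e-04] turn 0.0003
```

My first row held a stray −0.1 x shift (20 mm), and the vial slipped out. I need to see where it went.

Call:
{"name": "move_arm", "arguments": {"motion": "0 0.1 0 -0.1 0;0 0.2 0 -0.2 0;0 0.3 0 -0.3 0;0 0.4 0 -0.4 0;0 0.4 0 -0.4 0;0 0.4 0 -0.4 0"}}

```text
time: 6.32
position: [0.4446, 0.3169, 0.2451]
tool_rot: [-0.022, 1.0, 0.0, 0.001]
ft_force: [0.4, 0.3, -0.4]
grip_width: 0.039
grip_force: 0.0
```

```bash
python3 - <<'E'
from h import *
ims=[]
for n in('wrist','top','scene'):
    m=robot.camera_model(n);p,d=robot.camera(n);np.savez(n+'7.npz',p=p,d=d,**m);ims.append(p[:,:,::-1])
a=ims[0];b=cv2.resize(ims[1][150:280,60:320],(512,256));c=cv2.resize(ims[2][200:340,270:450],(288,224))
out=np.zeros((600,800,3),np.uint8);out[:344,:512]=a[:344];out[344:600,:512]=b;out[:224,512:]=c
cv2.imwrite('pics/m7.png',out)
E
```

```text
(no output)
```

View pics/m7.png

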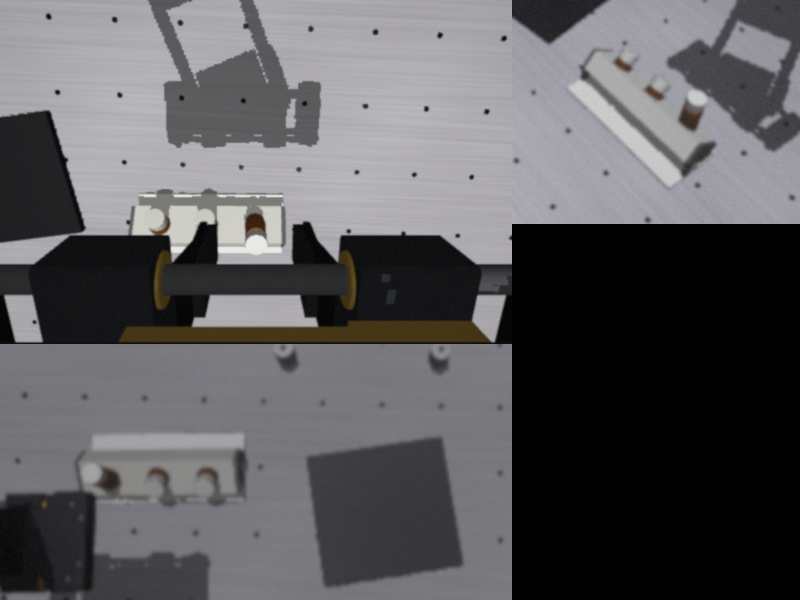

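The vial is still in its hole, sticking out and nearly upright. Its cap is at (257,243) in the wrist view and (95,475) in the top crop. I'm measuring its axis.

```bash
python3 - <<'E'
from h import *
np.set_printoptions(precision=2,suppress=True)
for n in('wrist7','top7','scene7'):
    f=np.load(n+'.npz');X=cloud(f['d'],f)*1000;p=f['p'].astype(int)
    s=(f['d']>0)&(abs(X[...,0]-525)<45)&(abs(X[...,1]-320)<30)&(X[...,2]>50)&(X[...,2]<130)
    P=X[s];print(n,len(P),P.min(0),P.max(0))
    white=(p.max(-1)-p.min(-1)<35)&(p.max(-1)>90)
    W=X[s&white&(X[...,2]>P[:,2].max()-14)]
    c=np.linalg.lstsq(np.c_[W[:,:2],np.ones(len(W))],W[:,2],rcond=None)[0]
    for _ in range(4):
        r=W[:,2]-np.c_[W[:,:2],np.ones(len(W))]@c;W=W[abs(r)<max(1.2,2*np.median(abs(r)))] if len(W)>40 else W
        c=np.linalg.lstsq(np.c_[W[:,:2],np.ones(len(W))],W[:,2],rcond=None)[0]
    print('  cap n',len(W),'slopes',c[:2],'centre',W.mean(0),cv2.minAreaRect(W[:,:2].astype(np.float32)))
    for z in range(50,105,6):
        q=P[(P[:,2]>=z)&(P[:,2]<z+6)]
        if len(q):print('   z',z+3,len(q),q.min(0)[:2],q.max(0)[:2])
E
```

```text
wrist7 1105 [512.2  290.09  50.  ] [551.36 349.96 101.97]
  cap n 295 slopes [ 0.   -0.02] centre [526.22 321.82  99.71] ((525.9473876953125, 321.7174987792969), (22.899436950683594, 22.968767166137695), 15.15259075164795)
   z 53 317 [512.2  290.09] [551.36 349.96]
   z 59 136 [512.34 290.51] [546.92 349.11]
   z 65 45 [513.01 309.11] [524.55 332.2 ]
   z 71 45 [513.1  309.35] [523.57 332.09]
   z 77 48 [513.31 309.42] [524.35 331.82]
   z 83 47 [513.33 309.63] [526.8  332.94]
   z 89 54 [513.85 309.83] [524.48 332.68]
   z 95 58 [513.9  309.96] [533.15 332.44]
   z 101 355 [514.2  310.14] [537.2  333.52]
top7 298 [512.89 290.39  50.01] [549.58 348.33 101.56]
  cap n 61 slopes [-0.05  0.04] centre [525.97 322.26  98.97] ((526.1224975585938, 322.0039978027344), (19.976037979125977, 21.53888702392578), 2.012619733810425)
   z 53 98 [513.77 290.39] [549.58 348.33]
   z 59 42 [513.62 290.48] [546.56 347.24]
   z 65 10 [512.89 309.2 ] [530.97 322.53]
   z 71 12 [514.83 309.33] [535.07 315.95]
   z 77 16 [513.74 309.63] [534.22 323.85]
   z 83 6 [516.12 310.12] [527.12 314.26]
   z 89 14 [514.89 309.27] [535.26 319.22]
   z 95 29 [514.37 310.06] [536.32 328.18]
   z 101 71 [516.11 310.83] [536.23 332.81]
scene7 467 [513.86 290.26  50.  ] [552.59 349.5  101.48]
  cap n 72 slopes [-0.11 -0.09] centre [527.16 322.83  97.64] ((527.2279052734375, 323.38922119140625), (22.11538314819336, 22.01681900024414), 81.54905700683594)
   z 53 183 [518.96 290.26] [552.59 349.5 ]
   z 59 41 [522.29 293.67] [547.55 348.69]
   z 65 24 [517.96 316.68] [537.42 333.74]
   z 71 21 [523.01 313.2 ] [538.46 333.62]
   z 77 32 [520.54 314.26] [539.34 334.27]
   z 83 20 [523.79 314.09] [537.46 334.63]
   z 89 29 [521.93 313.39] [539.17 334.34]
   z 95 61 [513.86 313.92] [538.71 334.49]
   z 101 56 [516.01 312.24] [537.19 335.1 ]
```

The vial is propped almost exactly vertical, with its cap centre at (0.526, 0.322, 0.100). I'll regrasp it from straight above.

```bash
python3 -c "
from h import *
go([.5257,.3218,.15],92.4)"
```

```text
pos [0.4451 0.3163 0.2432] heading 92.44 tilt [-1.4e-03 -8.0e-04 -1.0e+00] -> shift [-0.4043  0.0108  0.4652] turn 0.0002
```

Call:
{"name": "move_arm", "arguments": {"motion": "0.2 -0.1 0 0.05 0;0.2 -0.2 0.005 0.15 0;0.2 -0.3 0.01 0.25 0;0.2 -0.4 0.01 0.35 0;0.2 -0.402 0.01 0.42 0;0.2 -0.402 0.01 0.46 0;0.2 -0.402 0.01 0.46 0;0.2 -0.402 0.01 0.46 0"}}

```text
time: 7.13
position: [0.5243, 0.3217, 0.1513]
tool_rot: [-0.021, 1.0, -0.0, -0.001]
ft_force: [0.3, -0.5, 0.1]
grip_width: 0.0526
grip_force: 0.0
```

```bash
python3 - <<'E'
from h import *
go([.5257,.3218,.072],92.4)
m=robot.camera_model('wrist');p,d=robot.camera('wrist');X=cloud(d,m)*1000
s=(d>0)&(abs(X[...,0]-525)<45)&(abs(X[...,1]-320)<20)&(X[...,2]>96)&(X[...,2]<106)
print(s.sum(),cv2.minAreaRect(X[s][:,:2].astype(np.float32)));go([.5257,.3218,.072],92.4)
E
```

```text
pos [0.5243 0.3217 0.1513] heading 92.45 tilt [-2.6e-03 -9.0e-04 -1.0e+00] -> shift [-0.0079  0.0006  0.3964] turn 0.0003
809 ((525.9326171875, 321.677734375), (23.319786071777344, 23.160388946533203), 18.066635131835938)
pos [0.5249 0.322  0.1524] heading 92.46 tilt [-4.e-04 -1.e-04 -1.e+00] -> shift [-0.0043 -0.0012  0.4019] turn 0.0003
```

Call:
{"name": "move_arm", "arguments": {"motion": "0.2 -0.004 -0.001 0.06 0;0.2 -0.004 -0.001 0.13 0;0.2 -0.004 -0.001 0.2 0;0.2 -0.004 -0.001 0.26 0;0.2 -0.004 -0.001 0.31 0;0.2 -0.004 -0.001 0.35 0;0.2 -0.004 -0.001 0.38 0;0.2 -0.004 -0.001 0.4 0;0.2 -0.004 -0.001 0.4 0;0.2 -0.004 -0.001 0.4 0"}}

```text
time: 8.02
position: [0.526, 0.3219, 0.0725]
tool_rot: [-0.021, 1.0, 0.0, 0.0]
ft_force: [0.3, 0.2, -0.2]
grip_width: 0.0523
grip_force: 0.0
```

```bash
python3 -c "
from h import *
go([.5257,.3217,.072],92.4);vial('w8')"
```

```text
pos [0.526  0.3219 0.0725] heading 92.46 tilt [ 2.e-04  1.e-04 -1.e+00] -> shift [ 0.0014 -0.0011  0.0026] turn 0.0003
tool-frame pts 1506 w 0.05217318079506013 f 0.0 ft [0.4 0.4 0.3] [0.52620395 0.32203094 0.07284613]
(np.float64(-7.5), -26.7, 33) (np.float64(-4.5), -26.9, 186) (np.float64(-1.5), -26.9, 198) (np.float64(1.5), -27.1, 197) (np.float64(4.5), -27.2, 194) (np.float64(7.5), -27.1, 255) (np.float64(10.5), -23.4, 399) (np.float64(13.5), -19.5, 44)
```

Call:
{"name": "move_arm", "arguments": {"motion": "0 0 -0.001 0 0;-0.2 0 -0.001 0 0;-0.35 0 -0.001 0 0;-0.45 0 -0.001 0 0;-0.6 0 -0.001 0 0;-0.8 0 -0.001 0 0;-0.8 0 -0.001 0 0;-0.8 0 -0.001 0 0;-0.8 0 -0.001 0 0", "newtons": 20}}

```text
time: 8.82
position: [0.526, 0.3217, 0.0726]
tool_rot: [-0.021, 1.0, 0.0, 0.0]
ft_force: [-1.0, 0.3, 1.7]
grip_width: 0.0231
grip_force: 20.0
```

Call:
{"name": "move_arm", "arguments": {"motion": "-0.8 0 0 -0.02 0;-0.8 0 0 -0.05 0;-0.8 0 0 -0.1 0;-0.8 0 0 -0.16 0;-0.8 0 0 -0.22 0;-0.8 0 0 -0.28 0;-0.8 0 0 -0.34 0;-0.8 0 0 -0.38 0;-0.8 0 0 -0.4 0;-0.8 0 0 -0.4 0;-0.8 0 0 -0.4 0"}}

```text
time: 9.73
position: [0.5257, 0.3216, 0.1525]
tool_rot: [-0.021, 1.0, -0.0, -0.0]
ft_force: [0.2, -0.1, 0.1]
grip_width: 0.0226
grip_force: 20.0
```

```bash
python3 -c "
from h import *
vial('w9');go([.498,-.005,.152],92.4)"
```

```text
tool-frame pts 1483 w 0.023419498233682577 f 19.977449476718903 ft [ 0.3  0.6 -0.2] [0.5253417  0.32145306 0.15202282]
(np.float64(-7.5), -27.4, 67) (np.float64(-4.5), -27.6, 189) (np.float64(-1.5), -27.7, 191) (np.float64(1.5), -27.8, 199) (np.float64(4.5), -27.9, 189) (np.float64(7.5), -27.7, 269) (np.float64(10.5), -23.5, 376) (np.float64(13.5), -19.4, 3) 
pos [0.5253 0.3215 0.152 ] heading 92.46 tilt [-1.e-03 -4.e-04 -1.e+00] -> shift [ 2.0660e-01 -1.6249e+00  9.0000e-04] turn 0.0003
```

Call:
{"name": "move_arm", "arguments": {"motion": "-0.8 0 -0.03 0 0;-0.8 0.01 -0.08 0 0;-0.8 0.02 -0.16 0 0;-0.8 0.03 -0.25 0 0;-0.8 0.04 -0.34 0 0;-0.8 0.05 -0.43 0 0;-0.8 0.06 -0.52 0 0;-0.8 0.07 -0.61 0 0;-0.8 0.08 -0.7 0 0;-0.8 0.09 -0.79 0 0;-0.8 0.1 -0.87 0 0;-0.8 0.1 -0.92 0 0"}}

```text
time: 10.78
position: [0.5124, 0.1342, 0.1521]
tool_rot: [-0.02, 1.0, -0.0, -0.001]
ft_force: [-0.4, 0.0, -0.4]
grip_width: 0.0231
grip_force: 20.0
```

Call:
{"name": "move_arm", "arguments": {"motion": "-0.8 0.01 -0.04 0 0;-0.8 0.02 -0.1 0 0.01;-0.8 0.03 -0.18 0 0.01;-0.8 0.05 -0.26 0 0.01;-0.8 0.06 -0.35 0 0;-0.8 0.07 -0.44 0 0;-0.8 0.08 -0.53 0 0;-0.8 0.1 -0.61 0 0;-0.8 0.1 -0.67 0 0;-0.8 0.106 -0.705 0 0;-0.8 0.106 -0.705 0 0;-0.8 0.106 -0.705 0 0"}}

```text
time: 11.78
position: [0.4986, -0.0048, 0.1525]
tool_rot: [-0.021, 1.0, 0.0, 0.0]
ft_force: [0.0, -0.1, -0.7]
grip_width: 0.0232
grip_force: 20.0
```

```bash
python3 -c "
from h import *
vial('w10');go([.498,-.005,.044],92.4)"
```

```text
tool-frame pts 1480 w 0.023337965404494093 f 19.978691339492798 ft [ 0.2  0.6 -0.3] [ 0.49855186 -0.00439034  0.15242463]
(np.float64(-7.5), -26.7, 55) (np.float64(-4.5), -27.1, 191) (np.float64(-1.5), -27.2, 186) (np.float64(1.5), -27.4, 190) (np.float64(4.5), -27.5, 201) (np.float64(7.5), -27.4, 257) (np.float64(10.5), -23.2, 391) (np.float64(13.5), -19.8, 9) 
pos [ 0.4986 -0.0044  0.1524] heading 92.45 tilt [-1.e-04  4.e-04 -1.e+00] -> shift [ 0.0028 -0.0032  0.5421] turn 0.0003
```

Call:
{"name": "move_arm", "arguments": {"motion": "-0.8 0.003 -0.003 0.05 0;-0.8 0.003 -0.003 0.12 0;-0.8 0.003 -0.003 0.2 0;-0.8 0.003 -0.003 0.28 0;-0.8 0.003 -0.003 0.36 0;-0.8 0.003 -0.003 0.42 0;-0.8 0.003 -0.003 0.47 0;-0.8 0.003 -0.003 0.5 0;-0.8 0.003 -0.003 0.51 0;-0.8 0.003 -0.003 0.51 0"}}

```text
time: 12.67
position: [0.498, -0.0051, 0.0502]
tool_rot: [-0.022, 1.0, 0.0, -0.0]
ft_force: [0.6, 0.1, -0.1]
grip_width: 0.023
grip_force: 20.0
```

Call:
{"name": "move_arm", "arguments": {"motion": "-0.8 0 0 0.005 0;-0.8 0 0 0.01 0;-0.8 0 0 0.015 0;-0.8 0 0 0.02 0;-0.8 0 0 0.024 0;-0.8 0 0 0.024 0", "newtons": 8}}

```text
time: 13.17
position: [0.498, -0.0055, 0.0457]
tool_rot: [-0.021, 1.0, -0.0, 0.0]
ft_force: [0.7, -0.2, -0.5]
grip_width: 0.0239
grip_force: 8.0
```

Call:
{"name": "move_arm", "arguments": {"motion": "-0.8 0 0 0.004 0;-0.8 0 0 0.007 0;-0.8 0 0 0.01 0;-0.8 0 0 0.01 0;-0.8 0 0 0.01 0"}}

```text
time: 13.58
position: [0.4987, -0.0059, 0.0448]
tool_rot: [-0.022, 1.0, -0.0, 0.001]
ft_force: [-1.6, -0.6, 8.9]
grip_width: 0.0236
grip_force: 8.0
```

```bash
python3 -c "
from h import *
vial('w11')"
```

```text
tool-frame pts 1497 w 0.023583957246164064 f 8.031404614448547 ft [-1.7 -0.1  9.5] [ 0.49874353 -0.00588314  0.04483255]
(np.float64(-7.5), -27.2, 30) (np.float64(-4.5), -27.5, 189) (np.float64(-1.5), -27.7, 190) (np.float64(1.5), -27.8, 209) (np.float64(4.5), -27.8, 199) (np.float64(7.5), -27.8, 254) (np.float64(10.5), -24.0, 401) (np.float64(13.5), -18.4, 25)
```

Call:
{"name": "move_arm", "arguments": {"motion": "-0.8 0 0 -0.003 0;-0.8 0 0 -0.003 0;-0.43 0 0 -0.003 0;-0.4 0 0 -0.003 0;-0.35 0 0 -0.003 0;-0.2 0 0 -0.003 0;-0.1 0 0 -0.003 0;0.1 0 0 -0.003 0;0.1 0 0 -0.003 0;0.1 0 0 -0.003 0", "newtons": 3}}

```text
time: 14.47
position: [0.498, -0.0054, 0.0442]
tool_rot: [-0.021, 1.0, 0.0, -0.0]
ft_force: [0.6, 0.7, 0.3]
grip_width: 0.0459
grip_force: 0.0
```

Call:
{"name": "move_arm", "arguments": {"motion": "0.1 0 0 -0.03 0;0.1 0 0 -0.1 0;0.1 0 0 -0.2 0;0.1 0 0 -0.35 0;0.1 0 0 -0.5 0;0.1 0 0 -0.65 0;0.1 0 0 -0.8 0;0.1 0 0 -0.95 0;0.1 0.2 0 -0.95 0;0.1 0.3 0 -0.95 0;0.1 0.3 0 -0.95 0"}}

```text
time: 15.38
position: [0.4328, -0.0069, 0.2347]
tool_rot: [-0.021, 1.0, 0.0, -0.002]
ft_force: [-0.9, 0.5, 1.2]
grip_width: 0.0484
grip_force: 0.0
```

```bash
python3 - <<'E'
from h import *
np.set_printoptions(precision=2,suppress=True)
for n in('wrist','top'):
    m=robot.camera_model(n);p,d=robot.camera(n);X=cloud(d,m)*1000;np.savez(n+'12.npz',p=p,d=d,**m)
    if n=='top':cv2.imwrite('pics/top12.png',p[:,:,::-1])
    s=(d>0)&(abs(X[...,0]-498)<30)&(abs(X[...,1]+5)<30)&(X[...,2]>30)&(X[...,2]<90)
    P=X[s];T=P[P[:,2]>68];print(n,len(P),len(T))
    if len(T)>9:print('cap',cv2.minAreaRect(T[:,:2].astype(np.float32)),np.linalg.lstsq(np.c_[T[:,:2]-T[:,:2].mean(0),np.ones(len(T))],T[:,2],rcond=None)[0])
    s=(d>0)&(X[...,2]>136)&(X[...,2]<152)&(abs(X[...,0]-532)<50)&(abs(X[...,1]+264)<50)
    if s.sum()>9:print('gauge',s.sum(),cv2.minAreaRect(X[s][:,:2].astype(np.float32)))
go([.531,-.264,.25],104.5)
E
```

```text
wrist 575 357
cap ((496.0627746582031, -7.110052108764648), (22.28801918029785, 23.088178634643555), 49.24538803100586) [ 0.03  0.01 72.09]
top 0 0
gauge 182 ((531.2354125976562, -264.119873046875), (33.28778076171875, 22.422578811645508), 14.558232307434082)
pos [ 0.44 -0.01  0.23] heading 92.44 tilt [ 0. -0. -1.] -> shift [-0.41 -1.3  -0.07] turn -0.067
```

Call:
{"name": "move_arm", "arguments": {"motion": "0.1 -0.03 -0.1 -0.02 -0.02;0.1 -0.08 -0.25 -0.05 -0.04;0.1 -0.13 -0.4 -0.07 -0.067;0.1 -0.18 -0.55 -0.07 -0.067;0.1 -0.23 -0.7 -0.07 -0.067;0.1 -0.28 -0.85 -0.07 -0.067;0.1 -0.3 -0.95 -0.07 -0.067;0.1 -0.3 -0.95 -0.07 -0.067;0.1 -0.3 -0.95 -0.07 -0.067"}}

```text
time: 16.23
position: [0.5071, -0.1965, 0.2476]
tool_rot: [-0.125, 0.992, 0.0, 0.0]
ft_force: [-0.1, 0.4, 0.2]
grip_width: 0.0478
grip_force: 0.0
```

```bash
python3 - <<'E'
from h import *
go([.5,-.26,.25],104.5)
p,d=robot.camera('top');m=robot.camera_model('top');X=cloud(d,m)*1000
s=(d>0)&(abs(X[...,0]-498)<30)&(abs(X[...,1]+5)<30)&(X[...,2]>66)&(X[...,2]<90)
T=X[s];print(len(T),T.mean(0),cv2.minAreaRect(T[:,:2].astype(np.float32)))
E
```

```text
pos [ 0.5071 -0.1965  0.2476] heading 104.41 tilt [-0.e+00  5.e-04 -1.e+00] -> shift [ 0.1134 -0.2987 -0.012 ] turn -0.0005
87 [496.33562745  -6.41540522  71.55796935] ((495.6916198730469, -6.199066162109375), (22.33663558959961, 20.38328742980957), 0.4299507737159729)
```

Call:
{"name": "move_arm", "arguments": {"motion": "0.1 0.05 -0.1 -0.03 0;0.1 0.1 -0.2 -0.06 0;0.1 0.11 -0.3 -0.06 0;0.1 0.11 -0.3 -0.06 0;0.1 0.11 -0.3 -0.06 0"}}

```text
time: 16.7
position: [0.4999, -0.258, 0.2601]
tool_rot: [-0.126, 0.992, 0.001, -0.0]
ft_force: [-0.2, 0.4, -0.7]
grip_width: 0.0483
grip_force: 0.0
```

```bash
python3 - <<'E'
from h import *
m=robot.camera_model('wrist');p,d=robot.camera('wrist');X=cloud(d,m)*1000;np.savez('w13.npz',p=p,d=d,**m)
for lo,hi in((140,152),(99,108)):
    s=(d>0)&(X[...,2]>lo)&(X[...,2]<hi)&(abs(X[...,0]-532)<60)&(abs(X[...,1]+264)<60)&(p.max(-1)<90)
    P=X[s].astype(np.float32)
    if len(P)>9:print(lo,len(P),np.median(P[:,2]),cv2.minAreaRect(P[:,:2]))
go([.5312,-.2641,.19],104.5)
cv2.imwrite('pics/w13.png',p[:,:,::-1])
E
```

```text
Traceback (most recent call last):
cv2.error: OpenCV(4.12.0) /io/opencv/modules/imgproc/src/convhull.cpp:143: error: (-215:Assertion failed) total >= 0 && (depth == CV_32F || depth == CV_32S) in function 'convexHull'
```

```bash
python3 - <<'E'
from h import *
f=np.load('w13.npz');p,d=f['p'],f['d'];X=cloud(d,f)*1000
for lo,hi in((140,152),(99,108)):
    s=(d>0)&(X[...,2]>lo)&(X[...,2]<hi)&(abs(X[...,0]-532)<60)&(abs(X[...,1]+264)<60)
    P=np.ascontiguousarray(X[s],dtype=np.float32)
    v,u=np.nonzero(s)
    if len(P)>9:print(lo,len(P),np.median(P[:,2]),cv2.minAreaRect(np.ascontiguousarray(P[:,:2])),'px',u.min(),u.max(),v.min(),v.max())
go([.5312,-.2641,.19],104.5)
cv2.imwrite('pics/w13.png',p[:,:,::-1])
E
```

```text
140 838 146.00839 ((531.3618774414062, -265.3824462890625), (33.810386657714844, 21.710834503173828), 14.293027877807617) px 227 250 189 224
99 1731 104.200165 ((529.9574584960938, -265.74859619140625), (31.801382064819336, 92.13214111328125), 15.483192443847656) px 196 284 177 207
pos [ 0.4996 -0.2572  0.2599] heading 104.55 tilt [-0.001   0.0018 -1.    ] -> shift [-0.1445 -0.0738  0.3494] turn 0.0003
```

View pics/w13.png

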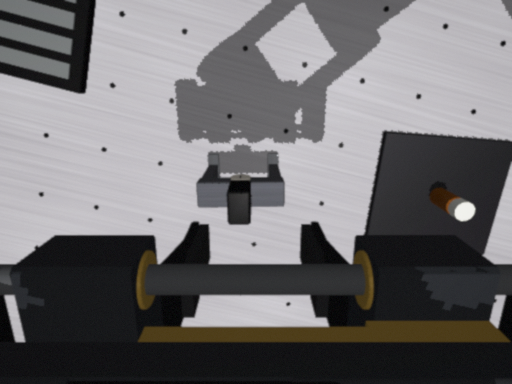

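The vial stands upright on the plate at (462,210). The gauge's grip block is at (239,205), centred at (0.5313, −0.265) with yaw 14.5°.

Call:
{"name": "move_arm", "arguments": {"motion": "0.1 -0.08 -0.04 0.05 0;0.1 -0.145 -0.077 0.1 0;0.1 -0.147 -0.077 0.2 0;0.1 -0.147 -0.077 0.3 0;0.1 -0.147 -0.077 0.35 0;0.1 -0.147 -0.077 0.35 0;0.1 -0.147 -0.077 0.35 0"}}

```text
time: 17.33
position: [0.532, -0.2651, 0.19]
tool_rot: [-0.127, 0.992, 0.001, -0.001]
ft_force: [-0.0, -0.0, 0.7]
grip_width: 0.0479
grip_force: 0.0
```

```bash
python3 -c "
from h import *
go([.5313,-.265,.12],104.5)"
```

```text
pos [ 0.532  -0.2651  0.19  ] heading 104.58 tilt [-0.0012  0.0012 -1.    ] -> shift [0.003  0.0011 0.3502] turn 0.0004
```

Call:
{"name": "move_arm", "arguments": {"motion": "0.1 0.003 0.001 0.08 0;0.1 0.003 0.001 0.16 0;0.1 0.003 0.001 0.24 0;0.1 0.003 0.001 0.31 0;0.1 0.003 0.001 0.35 0;0.1 0.003 0.001 0.35 0;-0.2 0.003 0.001 0.35 0;-0.4 0.003 0.001 0.35 0;-0.6 0.003 0.001 0.35 0;-0.9 0.003 0.001 0.35 0;-0.9 0.003 0.001 0.35 0;-0.9 0.003 0.001 0.35 0", "newtons": 30}}

```text
time: 18.33
position: [0.5319, -0.2661, 0.1209]
tool_rot: [-0.126, 0.992, 0.0, 0.0]
ft_force: [-0.7, 1.5, 2.5]
grip_width: 0.0216
grip_force: 30.0
```

Call:
{"name": "move_arm", "arguments": {"motion": "-0.9 0 0 0 0;-0.9 0 0 -0.02 0;-0.9 0 0 -0.06 0;-0.9 0 0 -0.12 0;-0.9 0 0 -0.2 0;-0.9 0 0 -0.28 0;-0.9 0 0 -0.36 0;-0.9 0 0 -0.43 0;-0.9 0 0 -0.48 0;-0.9 0 0 -0.5 0;-0.9 0 0 -0.5 0;-0.9 0 0 -0.5 0"}}

```text
time: 19.33
position: [0.5311, -0.2661, 0.2197]
tool_rot: [-0.126, 0.992, 0.0, -0.0]
ft_force: [-0.5, 0.2, -4.0]
grip_width: 0.0218
grip_force: 30.0
```

```bash
cat >> h.py <<'E'
def gauge(n):
    "wrist view: grip block top and beam top in the tool frame"
    m=robot.camera_model('wrist');p,d=robot.camera('wrist');np.savez(n+'.npz',p=p,d=d,**m)
    o=robot.get_obs();M=R.from_quat(o['tool_rot']).as_matrix();L=(cloud(d,m)-o['position'])@M*1000
    s=(d>0)&(abs(L[...,0])<25)&(abs(L[...,1])<60)&(L[...,2]>8)&(L[...,2]<24);P=L[s].astype(np.float32)
    if len(P)>20:print('beam',len(P),cv2.minAreaRect(np.ascontiguousarray(P[:,:2])),'z fit',np.linalg.lstsq(np.c_[P[:,:2],np.ones(len(P))],P[:,2],rcond=None)[0])
    s=(d>0)&(abs(L[...,0])<30)&(abs(L[...,1])<8)&(L[...,2]>-34)&(L[...,2]<-18);P=L[s].astype(np.float32)
    if len(P)>20:print('block',len(P),P.min(0),P.max(0),np.median(P[:,2]))
    print('w',o['grip_width'],'f',o['grip_force'],'ft',np.round(o['ft_force'],2),np.round(o['moment'],3),o['position'])
    return p,d,m
E
python3 - <<'E'
from h import *
p,d,m=gauge('w14')
X=cloud(d,m)*1000
s=(d>0)&(abs(X[...,0]-498)<40)&(abs(X[...,1]+5)<40)&(X[...,2]>67)&(X[...,2]<78)
if s.sum()>9:print('vial cap',cv2.minAreaRect(np.ascontiguousarray(X[s][:,:2],dtype=np.float32)),np.median(X[s][:,2]))
go([.4965,-.0065,.22],104.5)
E
```

```text
beam 4251 ((1.8637609481811523, -0.14663314819335938), (92.14544677734375, 31.64818000793457), 89.93133544921875) z fit [ 7.20118140e-02 -6.68238563e-03  1.61405819e+01]
block 1627 [ -8.348932  -7.981202 -27.814787] [ 17.153065    7.9828243 -18.0052   ] -25.907831
w 0.021342585002598745 f 29.95314985513687 ft [ 0.16  0.13 -3.5 ] [ 0.043  0.022 -0.033] [ 0.53089428 -0.26590331  0.21926952]
vial cap ((498.2134704589844, -10.972757339477539), (24.04886817932129, 16.29014778137207), 25.480777740478516) 71.92763051946454
pos [ 0.5309 -0.2659  0.2193] heading 104.52 tilt [-0.0018  0.0013 -1.    ] -> shift [-0.1586  1.2987 -0.0017] turn 0.0001
```

Call:
{"name": "move_arm", "arguments": {"motion": "-0.9 -0.01 0.03 0 0;-0.9 -0.02 0.09 0 0;-0.9 -0.04 0.17 0 0;-0.9 -0.05 0.26 0 0;-0.9 -0.06 0.35 0 0;-0.9 -0.07 0.44 0 0;-0.9 -0.08 0.53 0 0;-0.9 -0.09 0.6 0 0;-0.9 -0.09 0.65 0 0;-0.9 -0.09 0.65 0 0;-0.9 -0.09 0.65 0 0;-0.9 -0.09 0.65 0 0"}}

```text
time: 20.38
position: [0.517, -0.1367, 0.2205]
tool_rot: [-0.126, 0.992, -0.001, 0.0]
ft_force: [0.8, -1.0, -4.1]
grip_width: 0.0217
grip_force: 30.0
```

```bash
python3 - <<'E'
from h import *
p,d,m=gauge('w15');o=robot.get_obs();M=R.from_quat(o['tool_rot']).as_matrix()
X=cloud(d,m)*1000
s=(d>0)&(abs(X[...,0]-498)<20)&(abs(X[...,1]+5)<20)&(X[...,2]>69)&(X[...,2]<76)
P=np.ascontiguousarray(X[s][:,:2],dtype=np.float32);print('vial cap',len(P),cv2.minAreaRect(P),cv2.minEnclosingCircle(P),np.median(X[s][:,2]))
go([.4962,-.0063,.22],104.5)
p,d=robot.camera('top');m=robot.camera_model('top');X=cloud(d,m)*1000
s=(d>0)&(abs(X[...,0]-498)<20)&(abs(X[...,1]+5)<20)&(X[...,2]>69)&(X[...,2]<76)
P=np.ascontiguousarray(X[s][:,:2],dtype=np.float32);print('top',len(P),cv2.minEnclosingCircle(P),P.mean(0))
E
```

```text
beam 4217 ((2.043459892272949, 0.4076499938964844), (92.2090072631836, 31.387903213500977), 89.93607330322266) z fit [ 6.15411347e-02 -6.37500746e-03  1.64633016e+01]
block 1621 [ -8.047015  -7.993012 -27.796528] [ 17.437704    7.9838233 -18.053843 ] -25.569494
w 0.02118686787368739 f 29.952801167964935 ft [-0.54  0.42 -3.5 ] [ 0.009  0.008 -0.036] [ 0.51698684 -0.13689137  0.22043159]
vial cap 438 ((496.39898681640625, -7.352790832519531), (23.400774002075195, 23.118013381958008), 13.978249549865723) ((496.6001281738281, -6.90955924987793), 12.135011672973633) 72.28442906257817
pos [ 0.517  -0.1369  0.2204] heading 104.49 tilt [ 0.001 -0.001 -1.   ] -> shift [-0.0628  0.6582  0.0014] turn -0.0
top 79 ((496.63604736328125, -6.248432159423828), 11.539497375488281) [496.35428    -6.3204436]
```

Call:
{"name": "move_arm", "arguments": {"motion": "-0.9 0 0.03 0 0;-0.9 -0.01 0.09 0 0;-0.9 -0.02 0.17 0 0;-0.9 -0.03 0.26 0 0;-0.9 -0.04 0.35 0 0;-0.9 -0.05 0.44 0 0;-0.9 -0.06 0.53 0 0;-0.9 -0.064 0.6 0 0;-0.9 -0.065 0.64 0 0;-0.9 -0.065 0.656 0 0;-0.9 -0.065 0.656 0 0;-0.9 -0.065 0.656 0 0"}}

```text
time: 21.48
position: [0.4964, -0.0061, 0.2204]
tool_rot: [-0.126, 0.992, -0.0, 0.0]
ft_force: [0.3, -1.0, -3.7]
grip_width: 0.0218
grip_force: 30.0
```

```bash
python3 - <<'E'
from h import *
T=[.4967,-.0068,.133]
go(T,104.5)
for i in range(3): robot.camera('scene');go(T,104.5)
p,d=robot.camera('scene');p2,_=robot.camera('wrist')
cv2.imwrite('pics/s16.png',np.hstack([cv2.resize(p[100:260,190:390,::-1],(480,384)),cv2.resize(p2[100:340,120:400,::-1],(320,384))]))
p,d=robot.camera('top');m=robot.camera_model('top');X=cloud(d,m)*1000
s=(d>0)&(X[...,2]>190)&(X[...,2]<215)&(abs(X[...,0]-497)<40)&(abs(X[...,1]+6)<60)
print(s.sum())
E
```

```text
pos [ 0.4964 -0.0061  0.2204] heading 104.52 tilt [ 6.e-04 -6.e-04 -1.e+00] -> shift [-1.000e-04 -3.600e-03  4.368e-01] turn 0.0001
pos [ 0.4966 -0.0064  0.2203] heading 104.49 tilt [ 6.e-04 -6.e-04 -1.e+00] -> shift [ 1.000e-04 -2.000e-03  4.367e-01] turn -0.0
pos [ 0.4965 -0.0065  0.2203] heading 104.47 tilt [ 5.e-04 -4.e-04 -1.e+00] -> shift [-3.000e-04 -1.600e-03  4.365e-01] turn -0.0002
pos [ 0.4965 -0.0065  0.2203] heading 104.46 tilt [ 4.e-04 -3.e-04 -1.e+00] -> shift [-0.0005 -0.0015  0.4364] turn -0.0002
1
```

View pics/s16.png

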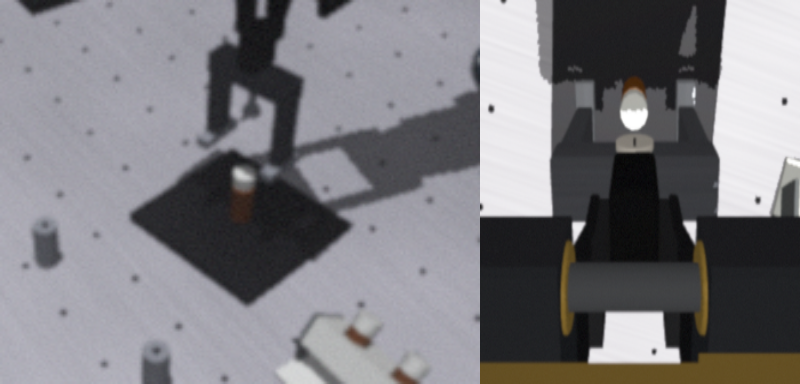

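The gauge is centred over the vial: in the wrist crop the foot is at (634,142) and the cap at (634,105). Lowering now.

Call:
{"name": "move_arm", "arguments": {"motion": "-0.9 0 -0.001 0.03 0;-0.9 0 -0.001 0.08 0;-0.9 0 -0.001 0.14 0;-0.9 0 -0.001 0.2 0;-0.9 0 -0.001 0.26 0;-0.9 0 -0.001 0.31 0;-0.9 0 -0.001 0.35 0;-0.9 0 -0.001 0.38 0;-0.9 0 -0.001 0.4 0;-0.9 0 -0.001 0.415 0;-0.9 0 -0.001 0.42 0;-0.9 0 -0.001 0.42 0"}}

```text
time: 22.78
position: [0.4963, -0.006, 0.1363]
tool_rot: [-0.126, 0.992, -0.0, 0.0]
ft_force: [-0.6, -0.2, -2.6]
grip_width: 0.0214
grip_force: 30.0
```

Call:
{"name": "move_arm", "arguments": {"motion": "-0.9 0 0 0.003 0;-0.9 0 0 0.006 0;-0.9 0 0 0.009 0;-0.9 0 0 0.012 0;-0.9 0 0 0.015 0;-0.9 0 0 0.017 0;-0.9 0 0 0.017 0;-0.9 0 0 0.017 0"}}

```text
time: 23.45
position: [0.4962, -0.0059, 0.133]
tool_rot: [-0.126, 0.992, -0.0, 0.0]
ft_force: [-0.4, 0.3, -1.6]
grip_width: 0.0214
grip_force: 30.0
```

Call:
{"name": "move_arm", "arguments": {"motion": "-0.9 0 0 0.003 0;-0.9 0 0 0.005 0;-0.9 0 0 0.007 0;-0.9 0 0 0.007 0;-0.9 0 0 0.007 0;-0.9 0 0 0.007 0"}}

```text
time: 23.95
position: [0.4964, -0.0056, 0.1328]
tool_rot: [-0.126, 0.992, 0.0, 0.001]
ft_force: [-2.7, 1.6, 8.5]
grip_width: 0.0216
grip_force: 30.0
```

```bash
python3 - <<'E'
from h import *
for i in range(3):
    robot.camera('scene');o=robot.get_obs();print(o['position'],np.round(o['ft_force'],2),np.round(o['moment'],3))
E
```

```text
[ 0.49637293 -0.00558098  0.13279148] [-2.87  1.87  8.83] [0.276 0.593 0.024]
[ 0.49638847 -0.00556296  0.13281933] [-2.33  2.33  8.42] [ 0.286  0.521 -0.012]
[ 0.49635094 -0.00554918  0.13277487] [-2.31  2.47  8.72] [ 0.283  0.507 -0.014]
```

Call:
{"name": "move_arm", "arguments": {"motion": "-0.9 0 0 -0.002 0;-0.9 0 0 -0.003 0;-0.9 0 0 -0.003 0;-0.9 0 0 -0.003 0;-0.9 0 0 -0.003 0", "newtons": 5}}

```text
time: 24.52
position: [0.4963, -0.0055, 0.1327]
tool_rot: [-0.126, 0.992, 0.0, 0.0]
ft_force: [-1.8, 3.2, 7.9]
grip_width: 0.022
grip_force: 5.0
```

Call:
{"name": "move_arm", "arguments": {"motion": "-0.48 0 0 0 0;-0.45 0 0 0 0;-0.4 0 0 0 0;-0.3 0 0 0 0;-0.2 0 0 0 0;-0.1 0 0 0 0;0.1 0 0 0 0;0.1 0 0 0 0;0.1 0 0 0 0;0.1 0 0 0 0", "newtons": 3}}

```text
time: 25.35
position: [0.4962, -0.006, 0.132]
tool_rot: [-0.126, 0.992, -0.0, 0.0]
ft_force: [-0.4, 0.2, 0.2]
grip_width: 0.0472
grip_force: 0.0
```

Released. I'll rise straight up, back off and inspect.

Call:
{"name": "move_arm", "arguments": {"motion": "0.1 0 0 -0.03 0;0.1 0 0 -0.1 0;0.1 0 0 -0.2 0;0.1 0 0 -0.32 0;0.1 0 0 -0.45 0;0.1 0 0 -0.58 0;0.1 0 0 -0.65 0;0.1 0.15 0 -0.65 0;0.1 0.3 0 -0.65 0;0.1 0.4 0 -0.65 0;0.1 0.4 0 -0.65 0;0.1 0.4 0 -0.65 0"}}

```text
time: 26.35
position: [0.4183, -0.0261, 0.2627]
tool_rot: [-0.126, 0.992, -0.0, 0.001]
ft_force: [0.2, -0.7, -0.1]
grip_width: 0.0477
grip_force: 0.0
```

```bash
python3 - <<'E'
from h import *
for n in('wrist','top','scene'):
    m=robot.camera_model(n);p,d=robot.camera(n);X=cloud(d,m)*1000
    near=(d>0)&(abs(X[...,0]-497)<50)&(abs(X[...,1]+6)<60)
    for lo,hi in((153,163),(112,120)):
        s=near&(X[...,2]>lo)&(X[...,2]<hi);P=X[s]
        if len(P)>20:print(n,lo,len(P),cv2.minAreaRect(np.ascontiguousarray(P[:,:2],dtype=np.float32)),'z',np.median(P[:,2]),'slope',np.round(np.linalg.lstsq(np.c_[P[:,:2],np.ones(len(P))],P[:,2],rcond=None)[0][:2],3))
    if n=='scene':a=cv2.resize(p[100:260,190:390,::-1],(500,400))
    if n=='wrist':b=cv2.resize(p[100:340,120:400,::-1],(300,400))
    if n=='top':
        for c in((688.7,121.7),(692,-69.2)):
            s=(d>0)&(abs(X[...,0]-c[0])<25)&(abs(X[...,1]-c[1])<25)&(X[...,2]>40);print('post',X[s].mean(0))
cv2.imwrite('pics/f17.png',np.hstack([a,b]))
E
```

```text
wrist 153 451 ((487.7970886230469, -7.314866065979004), (18.81589698791504, 21.833364486694336), 14.197770118713379) z 157.93119553483297 slope [0.087 0.026]
wrist 112 1650 ((493.8437805175781, -5.769783020019531), (31.640193939208984, 92.19348907470703), 14.064781188964844) z 116.14923425226142 slope [0.033 0.008]
top 153 32 ((497.617431640625, -9.762067794799805), (32.2283821105957, 11.4493408203125), 19.878034591674805) z 156.59452588012658 slope [-0.018 -0.072]
top 112 183 ((496.981689453125, -4.451129913330078), (27.626516342163086, 92.02154541015625), 12.455476760864258) z 115.71853946237687 slope [-0.018  0.001]
post [688.31111799 121.62385892  48.76838775]
post [691.61777101 -69.5087371   48.96981962]
scene 153 88 ((495.9815368652344, -2.0153722763061523), (34.74550247192383, 21.968082427978516), 12.220831871032715) z 156.36163189604946 slope [-0.003 -0.025]
scene 112 222 ((498.26959228515625, -2.7553253173828125), (33.65583801269531, 93.23021697998047), 14.849750518798828) z 114.4213167233522 slope [0.014 0.001]
```

View pics/f17.png

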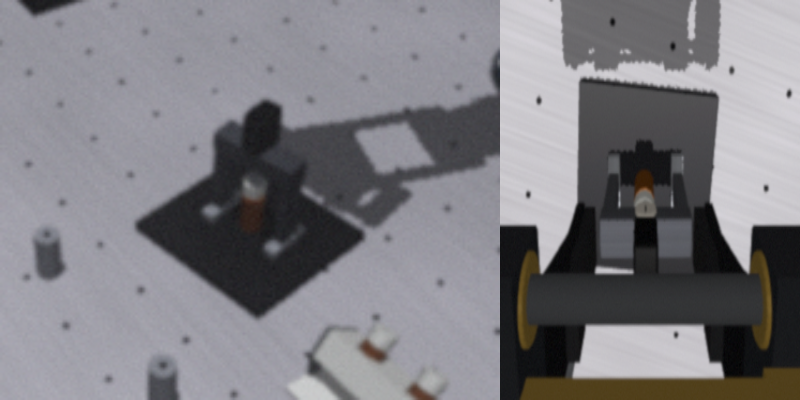

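The gauge stands flat, with its block top at 158 mm and beam at 116 mm. The foot rests on the cap at (255,185), and the posts and short vials are where they were.

```bash
python3 -c "
from rig import robot
print(robot.hand_in())"
```

```text
the job is handed in; nothing more can be done
None
```

The job is handed in: the tall vial stands upright on the plate and the gauge stands flat over it with its foot on the cap. Early on, my mistyped move pulled the gripper off the vial; it stayed propped in its rack hole and I regrasped it; the posts measured unmoved, and the short vials looked undisturbed.

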